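# Eject a cast bracket from its mould with the knock-out rod

## Task

Take the thin knock-out rod from the tool rack and push it through the narrow slot in the side of the mould, pressing the hidden tab behind it all the way in, so that the casting is pushed up as far as it goes. Put the rod back in its empty cradle in the rack, then lift the T-shaped casting out of the mould and lay it flat in the steel tray, same face up, without dropping it. Leave the other tools and containers where they are.

Things in the scene. Friction and masses are not known exactly. Their poses are not given: they have to be found in the camera images.
- mould: Fixed hollow aluminium mould, 110 (x) x 120 (y) x 85 mm high. Origin: centre of its underside on the bench; z up. Its top face (z = 85) has an open T-shaped cavity 25 mm deep that fits the casting with 1.5 mm clearance all round. The slot is in its -x face; the rod goes in level along the mould's +x. The slot faces roughly to the robot's left (+y), turned up to 25 degrees towards the far side.
- slot (a point): Centre of the slot's mouth on the mould's -x face (mould frame -55, 0, 35 mm); axes as the mould's. Slot 26 mm wide (y), 15 mm high, through a 10 mm wall. Two dark guide ears beside it, 6 mm thick, 26 mm apart, z 20 to 50 mm, stand 14 mm out of the face and show from above.
- latch_tab: Hidden steel tab inside the mould behind the slot, 44 (y) x 30 (z) x 8 mm. Origin: centre of the face that the rod presses, at first 28 mm behind the slot's mouth. It slides 16 mm along the mould's +x to a firm stop, against friction of about 10 N, stays where it is left, and drives the ejector pins up one for one.
- ejector (a joint): Height in m by which the ejector pins have raised the casting: 0 down, 0.016 at the top (tab fully in). The pins stay up by friction of about 8 N: pressing hard down on the casting would sink them.
- casting: White resin T bracket, 80 (x) x 70 (y) x 24 mm, about 0.12 kg, flat top and bottom, three dark hole marks on top. Origin: centre of the 80 x 70 outline on its underside; z up. Stem 30 mm wide (y), x -40 to 12; crossbar 70 mm wide, x 12 to 40; centre of mass x = 8. At first in the cavity, axes as the mould's, origin at mould (0, 0, 60), top 1 mm below the mould's face, so not grippable.
- casting_grip (a point): A good grip on the casting: on the stem's centre line at casting x = -4 mm, on its top face (z = 24 mm), fingers closing along the casting's y (30 mm wide). With the ejector up the top stands 15 mm proud of the mould's face; keep the fingertips just above that face.
- rod: Knock-out rod: square aluminium handle 18 x 18 x 100 mm, thin round steel shaft 8 mm across, 75 mm long, along its +x; 0.13 kg. Origin: handle's centre, on the axis; shaft from x = 50 to its tip at x = 125 mm; centre of mass near x = 20. Lies level in one of the rack's two cradles, shaft along the rack's +x, origin 44 mm above the bench; taken by the handle from above.
- rack: Fixed wooden rack, 110 (x) x 130 (y) x 49 mm. Origin: centre of its underside. Two cradles at y = +40 and -40 mm, each two notches 26 mm wide, 14 mm deep, in 8 mm cheeks at x = -40 and +40 mm; notch floor 35 mm above the bench. A tool lies along the rack's x, handle's centre over x = 0 and 44 mm above the bench; between the cheeks (72 mm) the handle is free.
- rod_tip (a point): Tip of the knock-out rod's shaft, on its axis.
- drift: Bystander: a second tool with the same handle but a thick short shaft (18 mm diameter, 42 mm long) that does not fit the slot; lies in the other cradle. Origin: centre of its handle.
- tray: Fixed low steel tray, 140 (x) x 120 (y) x 22 mm high, walls 4 mm, floor 4 mm thick, open on top, empty. Origin: centre of its underside.
- mallet: Bystander: hammer with wooden handle, 240 mm, lying on the bench.
- jar: Bystander: jar, 60 mm across, 85 mm high.
- cup: Bystander: white mixing cup, 72 mm across, 85 mm high.
- brush: Bystander: brush, 200 mm, lying on the bench.
- can: Bystander: can, 68 mm across, 120 mm high.
- block: Bystander: wooden block 90 x 40 x 30 mm.
Things that resemble listed ones, but are neither listed nor needed, are in the scene too. Of the things shaped like the casting, the white one is meant. What is shaped like the rod but turquoise is not meant.

How it is judged:
By the outcome, as a careful person would: the job done as asked, in the order asked, and still so for the second after the job is handed in, with the robot touching nothing.
It also fails if it takes over 62 s, if anything falls off the work surface, if the arm or the gripper's body presses on something with over 40 N, if the wrist force passes 120 N, or if a joint passes its speed limit or range.

## Robot

A 6-joint arm with a two-finger parallel gripper is mounted at the origin on the work surface. World frame = base frame: x ahead of the robot, y to its left, z up, the work surface at z = 0. Lengths are in mm, angles in rad, forces in N, time in s.
With the tool pointing down it reaches from about 350 to 975 mm from the base axis. Payload 7.1 kg.
Tool frame: the origin (TCP) lies midway between the tips of the shut fingers; the grasp point (between the pads) lies 19 mm behind it (ctrl.grip_depth is the distance from the TCP to the grasp point, in mm); z points along the fingers, y is the line along which they close (so a half turn about z gives the same grasp; the last joint's range is limited). The gripper opens to 88 mm and grips with 3 to 60 N. Pads are 20 mm wide; open, the fingers measure 115 mm over their backs; the gripper's body (75 mm by 178 mm) begins 61 mm behind the grasp point.
Start: joints at [-1.315, 0.423, 1.63, -0, 1.089, -0.019], TCP at [169.615, -601.527, 190.875] pointing down, gripper open.
Joint ranges: [-3, 3], [-0.9, 2.11], [0.09, 2.58], [-1.31, 4.45], [0.11, 2.69], [-2.54, 2.54]. Speed limits (rad/s): [2.39, 2.39, 3.01, 3.14, 3.14, 3.14].

## Interface

Orientations are given as a rotation vector (axis times angle).
In Python, from workcell import ctrl, cams gives the robot as it stands.
- The arm moves only by the tool move_arm, never from a script. Its argument "steps" is a list of rows, each a list of 3 entries, a list of its own where there are three numbers: the shift along the tool's x, y, z in units of 25 mm (1.0 is 25 mm), then the turn about the tool's z in units of 5 degrees (1.0 is 5 degrees), then the closure, from 0 (fully open) to 1 (shut). A call has 1 to 20 rows; each row shifts and turns the commanded pose from where the row before left it, along the tool's axes as they then stand; what a row does not reach is not made up. A row lasts 1/12 s, in which the tool goes at most 41.7 mm and 7.16 degrees, less where a joint would pass 70% of its speed; a pose out of reach is approached as far as the arm can. A call is refused whole if a number of a shift passes 1 or a number of a turn 1, either way. A call with a gripper value outside its range is refused whole. The fingers move at their own pace and stop on an object; the grip force is fixed at half the most. Time passes only in rows, so rows that do not move let the fingers close. It gives the time, the measured TCP pose, the force, the opening and the grip force at its end, in the units of the state.
- ctrl.get_obs(): the state, without advancing time (a new reading comes with each control period).
- cams.get_image(name): name is "side" or "top"; returns a dict with "image" (400x640x3 uint8, red, green, blue), "camera_matrix" (3x3 intrinsics, pixels), "k1" (the pictures are not rectified: a ray, as slopes to the right and down, at radius r is drawn at 1 + k1 r^2 times it, then the intrinsics apply), "xyz" and "rotation" of the camera in the world. Camera axes: x right, y down, z forward; pixel columns grow to the right and rows downward; lengths in mm; the calibration is good to about 2 mm. A picture is of the moment at which its call begins. There is no depth.
- ctrl.close_job(): hands the job in; it is judged then, once.
Trained networks look in the newest picture that a camera, given by its name, has taken for a name from the list of things; names that differ only in an ending like _2 or _b are one class to them, and where a whole thing is asked for, a point or a joint stands for the part that bears it (a point fixed in the world has none). Each returns a list of dicts, best first, with "p" (0 to 1); they miss things now and then, are a little off and sometimes report something else, mostly with a low value. They report only what shows in the picture. A call takes as long as a camera call. They do not tell look-alikes from the thing itself.
- cams.boxes_of(camera, thing): "rect" ([centre column, centre row, width, height] in pixels, round what is visible of it).
- cams.cut_out(camera, thing): "pixels" (400x640 bool, what is visible of it) and "rect" ([centre column, centre row, width, height] in pixels, round what is visible of it).
The state is a dict: "t": time; "qpos": joint angles; "qvel": joint speeds; "joint_torque": joint torques, N m; "ee_pos": TCP position; "orientation": TCP orientation; "ft_force": force on the tool from outside, world axes, zero at the start; "moment": the same for the moment, N m; "width": finger opening in mm; "grasp_force": force on a finger pad.
Only numpy, scipy, OpenCV 4.12 (cv2) and the standard library are available. Lean on these libraries where they do the work, as an engineer would, in place of code of your own. Each camera call takes 0.05 s, during which the arm holds its last target. There are 200 camera calls.

## Working session

There is one attempt and no reset: what is moved stays moved. The work goes in short steps, Python scripts to look and compute and a tool call to move; the robot and the scene stay as the last step left them, time stands still between calls to the robot, and variables do not carry over. Pictures are saved under pics/ and viewed, at most 10 in all, crops included, and the job is handed in when it is done.

Besides the shell and the picture viewer there is one more tool, called as name([rows], argument=value, ...), one row to a line, values as JSON. move_arm: Moves the arm, as the interface text tells. Its arguments: {"type":"object","properties":{"steps":{"type":"array"}},"required":["steps"]}

```bash
mkdir -p pics; ls
cat > h.py <<'E'
import numpy as np, cv2
from scipy.spatial.transform import Rotation as R
from workcell import ctrl, cams
E
python3 - <<'E'
from h import *
for c in ("top","side"):
    d=cams.get_image(c); cv2.imwrite(f"pics/{c}0.png",d["image"][:,:,::-1])
    print(c,d["camera_matrix"].tolist(),d["k1"],d["xyz"],np.round(d["rotation"],4).tolist())
    for n in ("mould","slot","casting","rod","rack","drift","tray"):
        print(n,[(round(b["p"],2),np.round(b["rect"]).tolist()) for b in cams.boxes_of(c,n)[:4]])
o=ctrl.get_obs();print(o)
E
```

```text
pics
top [[413.65514037979693, 0.0, 310.6717383945905], [0.0, 413.65514037979693, 198.3139151827085], [0.0, 0.0, 1.0]] 0.010429634479087681 [ 404.7075438    -3.63310106 1410.08348309] [-2.1852, 2.14, -0.1301]
mould [(0.78, [338.0, 195.0, 45.0, 45.0])]
slot [(0.96, [338.0, 196.0, 43.0, 49.0]), (0.64, [320.0, 256.0, 74.0, 30.0])]
casting [(0.86, [375.0, 280.0, 25.0, 19.0]), (0.61, [342.0, 197.0, 31.0, 22.0])]
rod [(0.55, [168.0, 256.0, 45.0, 25.0]), (0.25, [197.0, 160.0, 28.0, 20.0]), (0.24, [352.0, 133.0, 18.0, 24.0])]
rack [(0.94, [227.0, 231.0, 36.0, 44.0])]
drift [(0.68, [233.0, 243.0, 45.0, 10.0])]
tray [(0.98, [401.0, 225.0, 46.0, 47.0]), (0.53, [344.0, 200.0, 23.0, 26.0])]
side [[484.4726049066867, 0.0, 317.16398642266546], [0.0, 484.4726049066867, 200.34709066353736], [0.0, 0.0, 1.0]] 0.01885636973083162 [ 953.1032798  1144.06275526 1091.11591417] [-0.4156, -2.6987, 1.2353]
mould [(0.6, [306.0, 188.0, 42.0, 42.0])]
slot [(0.8, [307.0, 186.0, 45.0, 40.0]), (0.34, [367.0, 198.0, 43.0, 48.0])]
casting [(0.75, [360.0, 160.0, 19.0, 19.0]), (0.74, [307.0, 176.0, 16.0, 12.0]), (0.66, 
[... 245 characters left out ...]
0, 156.0, 43.0, 24.0])]
{'t': 0.8, 'qpos': array([-1.31499280e+00,  4.23055185e-01,  1.62991543e+00, -2.42318704e-05,
        1.08861541e+00, -1.90222967e-02]), 'qvel': array([-0.00265958, -0.00041931,  0.00011319, -0.00092146, -0.00078474,
       -0.00054684]), 'joint_torque': array([ 3.53873234e-03, -5.44498229e+01, -2.74031907e+01,  6.44903979e-02,
        1.65780389e-02, -2.94308791e-05]), 'ee_pos': array([ 169.60972419, -601.51875391,  190.89698994]), 'orientation': array([ 3.11196758e+00,  4.30354350e-01, -3.22570043e-05]), 'ft_force': array([ 0.31168504,  0.20280554, -0.04402028]), 'moment': array([-0.05204917, -0.06526036, -0.00693966]), 'grasp_force': 0.0, 'width': 87.7121051157021}
```

Run:
```python
import cv2
a=cv2.imread("pics/top0.png");cv2.imwrite("pics/t1.png",cv2.resize(a[110:310,150:430],(800,571),interpolation=cv2.INTER_CUBIC))
a=cv2.imread("pics/side0.png");cv2.imwrite("pics/s1.png",cv2.resize(a[130:330,230:490],(780,600),interpolation=cv2.INTER_CUBIC))
```

```text
(no output)
```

View pics/t1.png

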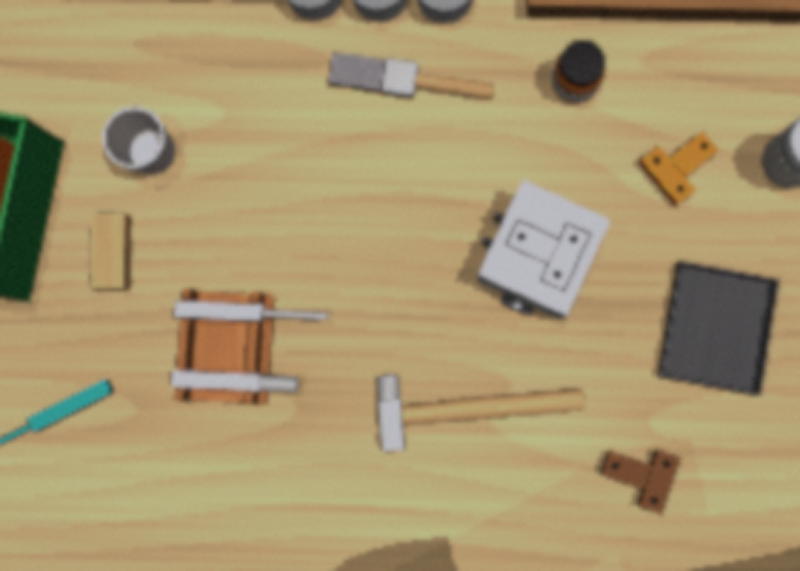

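View pics/s1.png

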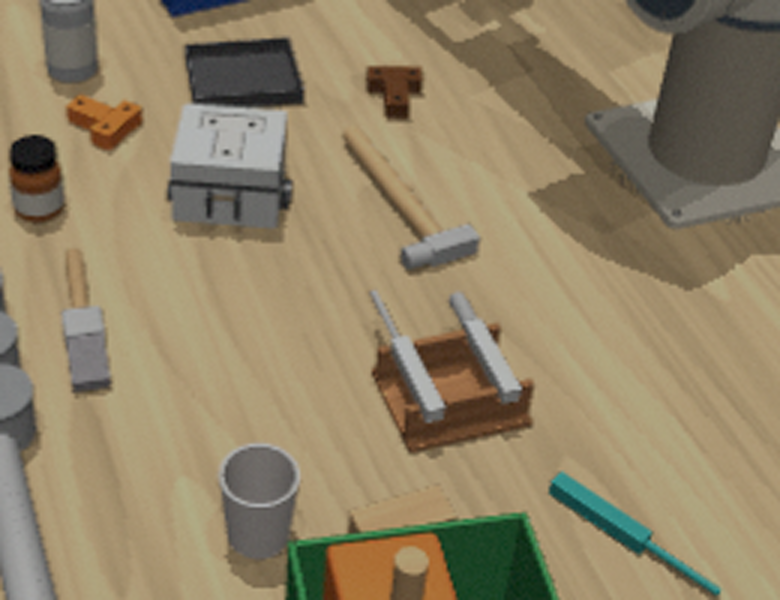

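The rod is the thin-shafted tool, the upper one in the rack in the top view (handle about px (227,219), tip (264,221)). The drift is the lower one. The mould is centred near px (340,197) with its slot facing left, and the tray is near (401,225). Next I'll fit edge models to both views.

```bash
cat >> h.py <<'E'
from scipy.ndimage import map_coordinates, gaussian_filter
from scipy.optimize import minimize
class Cam:
    def __init__(s,c,img=None):
        d=cams.get_image(c); s.img=d["image"]; s.K=np.array(d["camera_matrix"]); s.k1=d["k1"]; s.t=np.array(d["xyz"])
        r=np.array(d["rotation"]); s.R=R.from_rotvec(r).as_matrix() if r.size==3 else r
        g=gaussian_filter(s.img.astype(float),(0.8,0.8,0)); s.G=np.sqrt(sum(np.square(np.gradient(g,axis=a)).sum(2) for a in (0,1)))
    def proj(s,P):
        c=(np.atleast_2d(P)-s.t)@s.R; u=c[:,:2]/c[:,2:]; u=u*(1+s.k1*(u**2).sum(1,keepdims=True))
        return u*s.K[0,0]+s.K[:2,2]
    def ray(s,px,z):
        u0=(np.array(px,float)-s.K[:2,2])/s.K[0,0]; u=u0
        for _ in range(5): u=u0/(1+s.k1*(u@u))
        v=s.R@np.r_[u,1]; return s.t+v*(z-s.t[2])/v[2]
def place(P,p): c,n=np.cos(p[2]),np.sin(p[2]); return P@np.array([[c,n,0],[-n,c,0],[0,0,1]])+np.r_[p[0],p[1],0]
def segs(L,n=40):
    return np.vstack([np.linspace(a,b,n) for a,b in L])
def loop(xy,z): 
    q=[np.r_[v,z].astype(float) for v in xy]; return list(zip(q,q[1:]+q[:1]))
def rect(x0,x1,y0,y1,z): return loop([(x0,y0),(x1,y0),(x1,y1),(x0,y1)],z)
def T(z,m=0): return loop([(-40-m,-15-m),(12-m,-15-m),(12-m,-35-m),(40+m,-35-m),(40+m,35+m),(12-m,35+m),(12-m,15+m),(-40-m,15+m)],z)
def fit(views,p0,span=(15,15,0.12)):
    # views: list of (Cam, pts)
    f=lambda p:-sum(np.mean(np.sqrt(map_coordinates(c.G,c.proj(place(P,p)).T[::-1],order=1))) for c,P in views)
    best=None; rng=np.random.default_rng(0)
    cand=p0+rng.uniform(-1,1,(1500,3))*span; v=[f(p) for p in cand]
    for i in np.argsort(v)[:6]:
        r=minimize(f,cand[i],method="Nelder-Mead",options=dict(initial_simplex=cand[i]+np.vstack([np.zeros(3),np.diag([3,3,.03])])))
        if best is None or r.fun<best.fun: best=r
    return best.x,best.fun
E
cat > m1.py <<'E'
from h import *
t,s=Cam("top"),Cam("side")
cr=lambda u,v:(150+u/2.857-.3,110+v/2.857-.3)
def yaw(a,b): return np.arctan2(b[1]-a[1],b[0]-a[0])
m=np.mean([t.ray(cr(*q),85) for q in ((527,182),(609,216),(565,318),(480,280))],0)
my=yaw(t.ray(cr(480,280),85),t.ray(cr(565,318),85))
a,b=t.ray(cr(175,312),48),t.ray(cr(327,317),48); ry=yaw(a,b); r=a+50*np.array([np.cos(ry),np.sin(ry),0])
q=[t.ray(cr(*q),22) for q in ((678,262),(777,279),(760,393),(657,375))]; ty=yaw(q[3],q[2])
top=rect(-55,55,-60,60,85)+T(85,1.5)
sv=rect(-55,55,-60,60,85)+[((-55,-60,0),(-55,60,0)),((-55,-60,0),(-55,-60,85)),((-55,60,0),(-55,60,85))]
rodt=rect(-50,50,-9,9,53)+[((50,4,44),(125,4,44)),((50,-4,44),(125,-4,44)),((125,-4,44),(125,4,44))]
f8=lambda L:[(np.array(a,float),np.array(b,float)) for a,b in L]
tray=rect(-70,70,-60,60,22)+rect(-66,66,-56,56,22)
J={"mould":(np.r_[m[:2],my],top,sv),"rod":(np.r_[r[:2],ry],rodt,rodt),"tray":(np.r_[np.mean(q,0)[:2],ty],tray,tray)}
O={"t":cv2.resize(t.img,None,fx=6,fy=6,interpolation=cv2.INTER_CUBIC),"s":cv2.resize(s.img,None,fx=6,fy=6,interpolation=cv2.INTER_CUBIC)}
tiles=[]
for n,(p0,A,B) in J.items():
    A,B=segs(f8(A)),segs(f8(B)); print(n,"init",np.round(p0,3))
    for nm,V in (("both",[(t,A),(s,B)]),("top",[(t,A)]),("side",[(s,B)])):
        p,v=fit(V,p0); print(nm,np.round(p,3),np.degrees(p[2]).round(1),round(v,2))
        if nm=="both":
            for k,c,P in (("t",t,A),("s",s,B)):
                uv=c.proj(place(P,p)); I=O[k].copy()
                for w in uv: cv2.circle(I,tuple(int(x) for x in w*6+2.5),1,(255,0,0),-1)
                x,y=(uv.mean(0)*6).astype(int); tiles.append(I[max(0,y-150):y+150,x-133:x+133])
g=np.vstack([np.hstack(tiles[0::2]),np.hstack(tiles[1::2])]); cv2.imwrite("pics/fit1.png",g[:,:,::-1])
E
python3 m1.py
```

```text
mould init [ 567.444 -102.712   -1.972]
both [ 572.434 -101.457   -1.988] -113.9 -9.66
top [572.072 -99.946  -1.991] -114.1 -4.21
side [ 572.351 -103.56    -1.979] -113.4 -5.57
rod init [488.93  270.217  -1.583]
both [493.547 270.695  -1.602] -91.8 -10.76
top [492.469 270.894  -1.596] -91.4 -5.3
side [494.377 270.362  -1.604] -91.9 -5.54
tray init [ 486.956 -311.377   -1.722]
both [ 478.576 -302.929   -1.747] -100.1 -10.26
top [ 498.177 -310.48    -1.737] -99.5 -4.72
side [ 481.41  -298.608   -1.762] -101.0 -6.3
```

View pics/fit1.png

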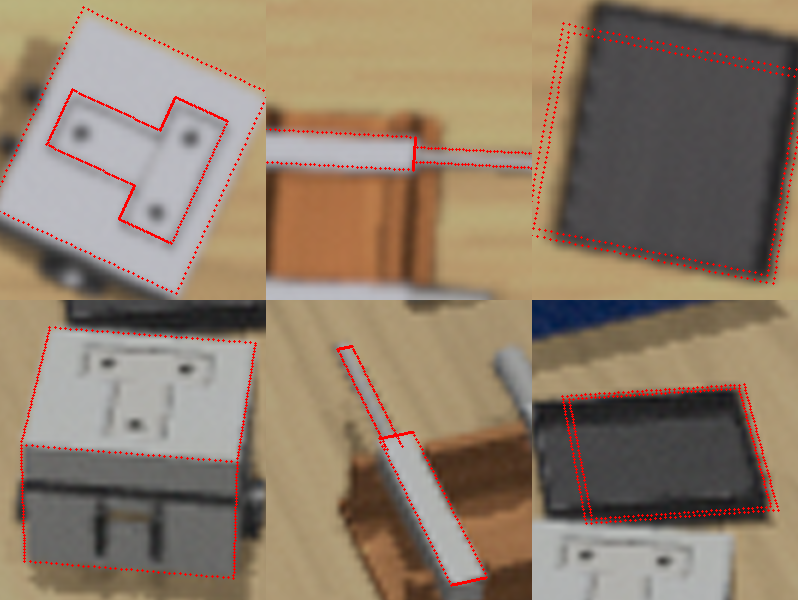

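move_arm([
  [[0,0,0],-1,0],
  [[0,0,0],-1,0],
  [[0,0,0],-1,0],
  [[0,0,0],-1,0],
  [[0,0,0],-1,0],
  [[0,0,0],-1,0],
  [[0,0,0],-1,0],
  [[0,0,0],-1,0],
  [[0,0,0],-1,0],
  [[0,0,0],-1,0],
  [[0,0,0],-1,0],
  [[0,0,0],-1,0],
  [[0,0,0],-1,0],
  [[0,0,0],-1,0],
  [[0,0,0],-0.5,0],
  [[0.5,0.5,0],0,0],
  [[1,1,0],0,0],
  [[1,1,0],0,0],
  [[1,1,0],0,0],
  [[1,1,0],0,0],
])

```text
t: 2.57
ee_pos: [286.3, -491.5, 190.9]
orientation: [2.256, 2.186, 0.0]
ft_force: [-0.1, -1.0, 0.3]
width: 87.9
grasp_force: 0.0
```

move_arm([
  [[1,1,0],0,0],
  [[1,1,0],0,0],
  [[1,1,0],0,0],
  [[1,1,0],0,0],
  [[1,1,0],0,0],
  [[1,1,0],0,0],
  [[1,1,0],0,0],
  [[1,0.4,0],0,0],
  [[1,0,0],0,0],
  [[1,0,0],0,0],
  [[1,0,0],0,0],
  [[1,0,0],0,0],
  [[1,0,0],0,0],
  [[1,0,0],0,0],
  [[1,0,0],0,0],
  [[1,0,0],0,0],
  [[1,0,0],0,0],
  [[1,0,0],0,0],
  [[1,0,0],0,0],
  [[1,0,0],0,0],
])

```text
t: 4.23
ee_pos: [485.7, 2.8, 191.1]
orientation: [2.255, 2.187, 0.0]
ft_force: [0.3, 0.4, 1.1]
width: 88.1
grasp_force: 0.0
```

move_arm([
  [[1,0,0],0,0],
  [[1,0,0],0,0],
  [[1,0,0],0,0],
  [[1,0,0],0,0],
  [[1,0,0],0,0],
  [[1,0,0],0,0],
  [[1,0,0],0,0],
  [[1,0,0],0,0],
  [[1,0,0],0,0],
  [[1,0,0],0,0],
  [[0.5,0,0.5],0,0],
  [[0.3,0,1],0,0],
  [[0,0,1],0,0],
  [[0,0,0.5],0,0],
  [[0,0,0],0,0],
  [[0,0,0],0,0],
])

```text
t: 5.57
ee_pos: [493.3, 270.8, 114.8]
orientation: [-2.255, -2.187, 0.004]
ft_force: [-0.2, 0.1, -0.6]
width: 87.7
grasp_force: 0.0
```

```bash
cat >> h.py <<'E'
def go(xyz,yawx):
    "remaining shift in tool axes (units) and turn (units) to TCP xyz with tool x at world yaw (rad)"
    o=ctrl.get_obs(); M=R.from_rotvec(o["orientation"]).as_matrix(); d=M.T@(np.array(xyz)-o["ee_pos"])
    y=np.arctan2(M[1,0],M[0,0]); e=(yawx-y+np.pi)%(2*np.pi)-np.pi
    print("pos",o["ee_pos"].round(1),"yaw",np.degrees(y).round(2),"tilt",np.degrees(np.arccos(-M[2,2])).round(2),"shift",(d/25).round(2),"turn",(-np.degrees(e)/5).round(2),"w",round(o["width"],1),"gf",round(o["grasp_force"],1),"F",o["ft_force"].round(1),"t",round(o["t"],2))
E
python3 - <<'E'
from h import *
go((493.5,270.7,25),np.radians(88.2))
E
```

```text
pos [493.3 270.8 114.8] yaw 88.24 tilt 0.14 shift [0.   0.01 3.59] turn 0.01 w 87.7 gf 0.0 F [-0.2  0.1 -0.6] t 5.57
```

move_arm([
  [[0,0,0.8],0,0],
  [[0,0,0.8],0,0],
  [[0,0,0.6],0,0],
  [[0,0,0.4],0,0],
  [[0,0,0.4],0,0],
  [[0,0,0.3],0,0],
  [[0,0,0.3],0,0],
  [[0,0,0],0,0],
])

```text
t: 6.23
ee_pos: [493.6, 271.2, 25.0]
orientation: [-2.255, -2.187, 0.002]
ft_force: [-0.1, -0.0, -0.2]
width: 87.6
grasp_force: 0.0
```

move_arm([
  [[0,0,0],0,0.5],
  [[0,0,0],0,0.7],
  [[0,0,0],0,0.8],
  [[0,0,0],0,0.9],
  [[0,0,0],0,1],
  [[0,0,0],0,1],
  [[0,0,0],0,1],
  [[0,0,0],0,1],
  [[0,0,0],0,1],
  [[0,0,0],0,1],
])

```text
t: 7.07
ee_pos: [494.0, 271.4, 25.9]
orientation: [-2.255, -2.187, 0.0]
ft_force: [-0.6, 0.0, -0.5]
width: 24.7
grasp_force: 0.0
```

move_arm([
  [[0,0,0],0,1],
  [[0,0,0],0,1],
  [[0,0,0],0,1],
  [[0,0,0],0,1],
  [[0,0,0],0,1],
])

```text
t: 7.48
ee_pos: [494.0, 271.4, 25.9]
orientation: [-2.255, -2.187, 0.0]
ft_force: [0.9, 0.5, 0.8]
width: 0.3
grasp_force: 0.0
```

move_arm([
  [[0,0,-0.3],0,1],
  [[0,0,-0.6],0,1],
  [[0,0,-0.8],0,1],
  [[0,0,-0.8],0,1],
  [[0,0,-0.8],0,1],
  [[0,0,-0.7],0,1],
  [[0,0,-0.5],0,1],
  [[0,0,0],0,1],
  [[0,0,0],0,1],
])

```text
t: 8.23
ee_pos: [494.4, 271.6, 139.2]
orientation: [2.255, 2.187, 0.003]
ft_force: [0.8, -0.2, -0.7]
width: 0.8
grasp_force: 0.0
```

```bash
cat > m2.py <<'E'
from h import *
import sys
t,s=Cam("top"),Cam("side"); o=ctrl.get_obs(); print(o["width"],o["grasp_force"],o["ee_pos"],o["orientation"])
z=o["ee_pos"][2]+19; M=R.from_rotvec(o["orientation"]).as_matrix(); y0=np.arctan2(-M[1,0],-M[0,0])
L=[((50,4,z),(125,4,z)),((50,-4,z),(125,-4,z)),((125,-4,z),(125,4,z))]
L=segs([(np.array(a,float),np.array(b,float)) for a,b in L])
p0=np.r_[o["ee_pos"][:2],y0]
for nm,V in (("both",[(t,L),(s,L)]),("top",[(t,L)]),("side",[(s,L)])):
    p,v=fit(V,p0,(8,8,.06)); d=p[:2]-p0[:2]; u=np.array([np.cos(y0),np.sin(y0)])
    print(nm,p.round(2),"along",(d@u).round(1),"dyaw",np.degrees(p[2]-y0).round(1),v.round(2))
im=[]
for c in (t,s):
    uv=c.proj(place(L,p0)); x,y=uv.mean(0).astype(int); I=cv2.resize(c.img[y-40:y+40,x-50:x+50],None,fx=4,fy=4,interpolation=cv2.INTER_CUBIC)
    for w in uv: cv2.circle(I,tuple(int(q) for q in (w-[x-50,y-40])*4+1.5),0,(255,0,0),-1)
    im.append(I)
cv2.imwrite(sys.argv[1],np.hstack(im)[:,:,::-1])
E
python3 m2.py pics/held.png
```

```text
0.33356318663479 0.0 [493.44139005 271.14693797 137.70821472] [-2.25494807e+00 -2.18695207e+00  1.74530061e-03]
both [488.75 281.45  -1.63] along -10.2 dyaw -1.4 -11.37
top [488.87 282.78  -1.63] along -11.5 dyaw -1.4 -4.57
side [492.02 281.22  -1.67] along -10.0 dyaw -4.1 -6.82
```

View pics/held.png

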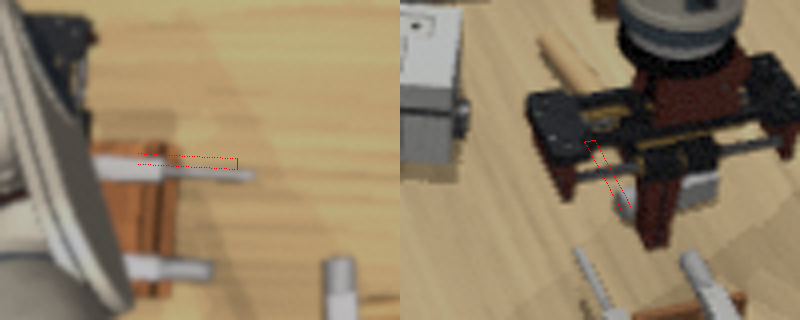

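The gripper shut on nothing: the picture shows the rod still in the rack. I'll measure where it lies now and where the fingertips really are.

```bash
cat > m3.py <<'E'
from h import *
import sys
t,s=Cam("top"),Cam("side"); o=ctrl.get_obs()
z=44
L=[((50,4,z),(125,4,z)),((50,-4,z),(125,-4,z)),((125,-4,z),(125,4,z))]
L=segs([(np.array(a,float),np.array(b,float)) for a,b in L])
p0=np.array([493.5,270.7,-1.602])
for nm,V in (("both",[(t,L),(s,L)]),("top",[(t,L)]),("side",[(s,L)])):
    p,v=fit(V,p0,(15,15,.1)); print(nm,p.round(2),v.round(2))
c=s; I=cv2.resize(c.img[150:300,290:490],None,fx=4,fy=4,interpolation=cv2.INTER_CUBIC)
e=o["ee_pos"]; D=[("tcp",e,(255,0,0)),("tcp+19",e+[0,0,19],(0,0,255)),("rod0",[493.5,270.7,44],(0,255,0))]
for n,P,col in D:
    w=c.proj(P)[0]; print(n,w.round(1)); cv2.circle(I,tuple(int(q) for q in (w-[290,150])*4+1.5),4,col,-1)
cv2.imwrite(sys.argv[1],I[:,:,::-1])
E
python3 m3.py pics/chk.png
```

```text
both [550.55 332.92  -2.16] -11.18
top [486.22 330.27  -1.59] -5.27
side [506.06 361.15  -1.62] -6.14
tcp [371.8 233.1]
tcp+19 [372.4 228.2]
rod0 [368.8 255.8]
```

View pics/chk.png

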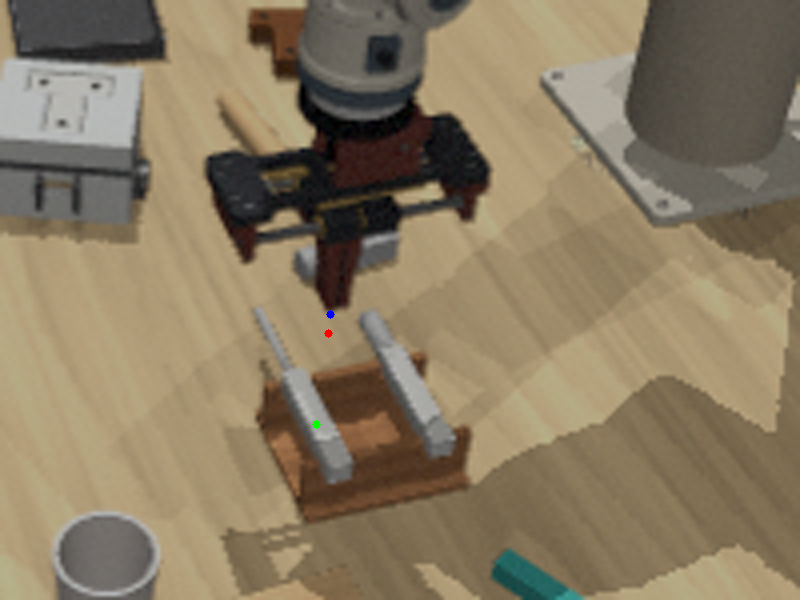

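The rod hasn't moved, with its handle centre still at crop (316,425). The shut fingertips show at about (335,305), roughly 28 mm higher than the reported TCP at (328,333). So the fingers closed above the handle. I'll open, go lower in small steps and watch the force.

move_arm([
  [[0,0,0],0,0],
  [[0,0,0],0,0],
  [[0,0,0],0,0],
  [[0,0,0],0,0],
  [[0,0,0.5],0,0],
  [[0,0,0.8],0,0],
  [[0,0,0.8],0,0],
  [[0,0,0.8],0,0],
  [[0,0,0.8],0,0],
  [[0,0,0.4],0,0],
  [[0,0,0.4],0,0],
  [[0,0,0.3],0,0],
  [[0,0,0],0,0],
])

```text
t: 9.52
ee_pos: [493.5, 271.2, 17.4]
orientation: [-2.255, -2.187, 0.002]
ft_force: [-0.3, -0.7, -0.7]
width: 83.3
grasp_force: 0.0
```

Run:
```python
from h import *
go((493.5,270.7,25),np.radians(88.2))
c=Cam("side"); o=ctrl.get_obs(); e=o["ee_pos"]
I=cv2.resize(c.img[180:310,290:460],None,fx=4.5,fy=4.5,interpolation=cv2.INTER_CUBIC)
M=R.from_rotvec(o["orientation"]).as_matrix()
for P,col in [(e+M@[0,44,0],(255,0,0)),(e-M@[0,44,0],(255,0,0)),(e+M@[10,44,-19],(0,0,255)),(e+M@[10,-44,-19],(0,0,255)),(e,(0,255,0))]:
    w=c.proj(P)[0]; cv2.circle(I,tuple(int(q) for q in (w-[290,180])*4.5+1.5),3,col,-1)
cv2.imwrite("pics/low.png",I[:,:,::-1])
```

```text
pos [493.5 271.2  17.4] yaw 88.24 tilt 0.09 shift [-0.02 -0.   -0.31] turn 0.01 w 83.3 gf 0.0 F [-0.3 -0.7 -0.7] t 9.52
```

View pics/low.png

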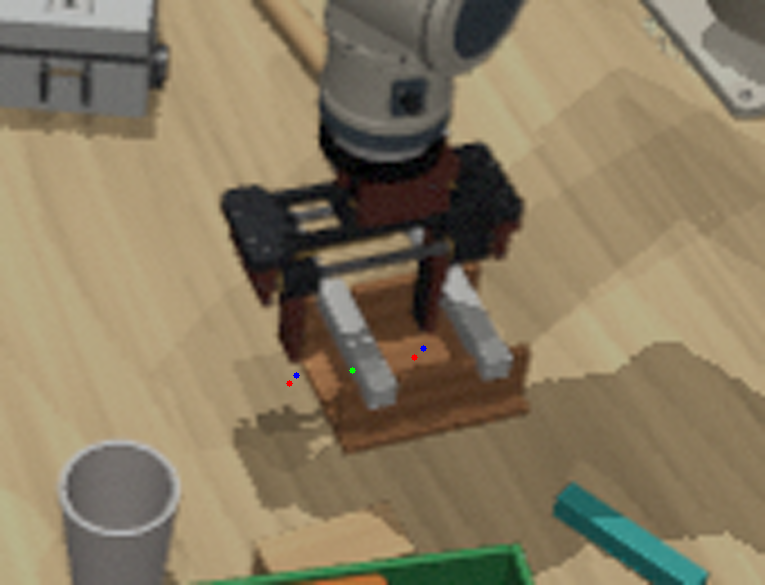

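The fingertips at (293,360) and (427,328) straddle the handle, but about 25 mm above where they are reported. I'll lower by about that much and close.

move_arm([
  [[0,0,0.2],0,0],
  [[0,0,0.2],0,0],
  [[0,0,0.2],0,0],
  [[0,0,0.1],0,0],
  [[0,0,0],0,0],
])

```text
t: 9.98
ee_pos: [493.6, 271.2, 0.3]
orientation: [-2.255, -2.187, 0.001]
ft_force: [0.5, 0.2, -0.2]
width: 88.3
grasp_force: 0.0
```

move_arm([
  [[0,0,0],0,0.5],
  [[0,0,0],0,0.7],
  [[0,0,0],0,1],
  [[0,0,0],0,1],
  [[0,0,0],0,1],
  [[0,0,0],0,1],
  [[0,0,0],0,1],
  [[0,0,0],0,1],
  [[0,0,0],0,1],
  [[0,0,0],0,1],
  [[0,0,0],0,1],
  [[0,0,0],0,1],
  [[0,0,0],0,1],
  [[0,0,0],0,1],
])

```text
t: 11.15
ee_pos: [494.0, 271.4, 0.9]
orientation: [-2.255, -2.187, 0.0]
ft_force: [-0.5, 0.1, 0.8]
width: 17.5
grasp_force: 30.0
```

move_arm([
  [[0,0,-0.3],0,1],
  [[0,0,-0.6],0,1],
  [[0,0,-0.7],0,1],
  [[0,0,-0.7],0,1],
  [[0,0,-0.5],0,1],
  [[0,0,-0.2],0.4,1],
  [[0,0,0],0.8,1],
  [[0,0,0],0.8,1],
  [[0,0,0],0.8,1],
  [[0,0,0],0.8,1],
  [[0,0,0],0.8,1],
  [[0,0,0],0,1],
  [[-0.2,0.4,0],0,1],
  [[-0.4,0.8,0],0,1],
  [[-0.4,1,0],0,1],
  [[-0.5,1,0],0,1],
  [[-0.5,1,0],0,1],
  [[-0.5,1,0],0,1],
  [[-0.5,1,0],0,1],
  [[-0.4,1,0],0,1],
])

```text
t: 12.82
ee_pos: [625.3, 118.9, 75.9]
orientation: [-2.629, -1.719, 0.001]
ft_force: [0.1, 1.0, -0.8]
width: 17.8
grasp_force: 30.0
```

move_arm([
  [[-0.2,0.8,0],0,1],
  [[-0.2,0.6,0],0,1],
  [[0,0.3,0],0,1],
  [[0,0,0.5],0,1],
  [[0,0,0.5],0,1],
  [[0,0,0.3],0,1],
  [[0,0,0],0,1],
  [[0,0,0],0,1],
])

```text
t: 13.48
ee_pos: [657.8, 95.6, 42.0]
orientation: [-2.629, -1.718, 0.004]
ft_force: [-0.2, 0.5, -2.2]
width: 17.7
grasp_force: 30.0
```

```bash
cat > m4.py <<'E'
from h import *
import sys
zo=float(sys.argv[2]); t,s=Cam("top"),Cam("side"); go((659.6,94.8,-8.1),np.radians(66.1)); o=ctrl.get_obs()
M=R.from_rotvec(o["orientation"]).as_matrix(); y0=np.arctan2(-M[1,0],-M[0,0]); z0=o["ee_pos"][2]+zo
L=lambda z,dz:segs([(np.array((a,b,z+dz*a/100)),np.array((c,d,z+dz*c/100))) for a,b,c,d in ((52,4,125,4),(52,-4,125,-4),(125,-4,125,4))])
def f(q,C=(t,s)):
    P=place(L(q[3],q[4]),q[:3]); return -sum(np.mean(np.sqrt(map_coordinates(c.G,c.proj(P).T[::-1],order=1))) for c in C)
p0=np.r_[o["ee_pos"][:2],y0,z0,0]; rng=np.random.default_rng(1)
c=p0+rng.uniform(-1,1,(4000,5))*[8,8,.06,8,4]; v=[f(q) for q in c]
B=min((minimize(f,c[i],method="Nelder-Mead",options=dict(maxiter=2000)) for i in np.argsort(v)[:6]),key=lambda r:r.fun)
d=B.x-p0; u=np.array([np.cos(y0),np.sin(y0)]); print("rod",B.x.round(2),"minus expected: along",(d[:2]@u).round(1),"left",(u[0]*d[1]-u[1]*d[0]).round(1),"yaw deg",np.degrees(d[2]).round(1),"z",d[3].round(1),"dz/100",B.x[4].round(1),B.fun.round(2), f(p0).round(2))
tip=B.x[:2]+125*np.array([np.cos(B.x[2]),np.sin(B.x[2])]); m=np.array([572.4,-101.5]); a=np.radians(-113.9)
w=tip-m; print("tip z",(B.x[3]+1.25*B.x[4]).round(1),"tip in mould x",(w@[np.cos(a),np.sin(a)]).round(1),"y",(w@[-np.sin(a),np.cos(a)]).round(1),"rod yaw",np.degrees(B.x[2]).round(2))
im=[]
for k in (t,s):
    uv=k.proj(place(L(B.x[3],B.x[4]),B.x[:3])); x,y=uv.mean(0).astype(int); I=cv2.resize(k.img[y-40:y+40,x-40:x+40],None,fx=5,fy=5,interpolation=cv2.INTER_CUBIC); J=I.copy()
    for w in uv: cv2.circle(I,tuple(int(q) for q in (w-[x-40,y-40])*5+2),0,(255,0,0),-1)
    im.append(I)
cv2.imwrite(sys.argv[1],np.hstack(im)[:,:,::-1])
E
python3 m4.py pics/pre.png 43.1
```

```text
pos [659.1  95.5  43.4] yaw 66.3 tilt 0.01 shift [-0.02  0.03  2.06] turn 0.04 w 18.0 gf 30.0 F [ 0.   0.1 -1.3] t 13.58
rod [662.05 115.55  -1.86  71.64  -3.81] minus expected: along -19.5 left -5.4 yaw deg 7.3 z -14.9 dz/100 -3.8 -9.69 -6.69
tip z 66.9 tip in mould x -110.8 y 10.4 rod yaw -106.36
```

View pics/pre.png

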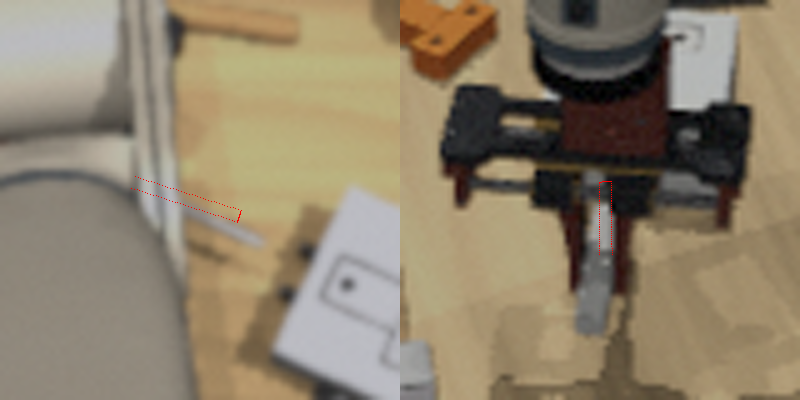

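The fit drifted because the gripper hides the shaft in the side view. In the top view the shaft runs from (185,207) to its tip at (265,243) in the crop. I'll refit using only the visible parts: the shaft in the top view and the rear of the handle in the side view.

```bash
cat > m5.py <<'E'
from h import *
import sys
zo=float(sys.argv[1]); t,s=Cam("top"),Cam("side"); go((659.6,94.8,-8.1),np.radians(66.1)); o=ctrl.get_obs()
M=R.from_rotvec(o["orientation"]).as_matrix(); y0=np.arctan2(-M[1,0],-M[0,0]); z0=o["ee_pos"][2]+zo
S=lambda L,z:segs([(np.array(a,float)+[0,0,z],np.array(b,float)+[0,0,z]) for a,b in L])
A=[((85,4,0),(125,4,0)),((85,-4,0),(125,-4,0)),((125,-4,0),(125,4,0))]
B=[((-50,-9,-9),(-50,9,-9)),((-50,-9,-9),(-50,-9,9)),((-50,9,-9),(-50,9,9)),((-50,-9,9),(-50,9,9)),((-50,-9,9),(-15,-9,9)),((-50,9,9),(-15,9,9))]
g=lambda c,P:-np.mean(np.sqrt(map_coordinates(c.G,c.proj(P).T[::-1],order=1)))
f=lambda q:g(t,place(S(A,q[3]),q))+g(s,place(S(B,q[3]),q))+0.02*(((q-p0)/[4,4,.03,4])**2).sum()
p0=np.r_[o["ee_pos"][:2],y0,z0]; rng=np.random.default_rng(1)
c=p0+rng.uniform(-1,1,(3000,4))*[8,8,.06,8]; v=[f(q) for q in c]
X=min((minimize(f,c[i],method="Nelder-Mead",options=dict(maxiter=1000)) for i in np.argsort(v)[:6]),key=lambda r:r.fun)
q=X.x; d=q-p0; u=np.array([np.cos(y0),np.sin(y0)]); print("rod",q.round(2),"minus expected: along",(d[:2]@u).round(1),"left",(u[0]*d[1]-u[1]*d[0]).round(1),"yaw deg",np.degrees(d[2]).round(1),"z",d[3].round(1),X.fun.round(2),f(p0).round(2))
for n,k in (("exp",p0),("fit",q)):
    tip=k[:2]+125*np.array([np.cos(k[2]),np.sin(k[2])]); w=tip-[572.4,-101.5]; a=np.radians(-113.9)
    print(n,"tip in mould x",(w@[np.cos(a),np.sin(a)]).round(1),"y",(w@[-np.sin(a),np.cos(a)]).round(1),"yaw rel",np.degrees(k[2]-a).round(2),"tip px",t.proj(np.r_[tip,k[3]]).round(1))
im=[]
for k,L in ((t,A),(s,B)):
    uv=k.proj(place(S(L,q[3]),q)); x,y=uv.mean(0).astype(int); I=cv2.resize(k.img[y-25:y+25,x-25:x+25],None,fx=8,fy=8,interpolation=cv2.INTER_CUBIC); im.append(I.copy())
    for w in uv: cv2.circle(I,tuple(int(e) for e in (w-[x-25,y-25])*8+3.5),0,(255,0,0),-1)
    for w in k.proj(place(S(L,p0[3]),p0)): cv2.circle(I,tuple(int(e) for e in (w-[x-25,y-25])*8+3.5),0,(0,0,255),-1)
    im[-1]=I
cv2.imwrite("pics/pre2.png",np.hstack(im)[:,:,::-1])
E
python3 m5.py 43.1
```

```text
pos [659.6  95.3  43.9] yaw 66.28 tilt 0.05 shift [-0.02  0.01  2.08] turn 0.04 w 17.8 gf 30.0 F [-0.6 -0.5 -1.3] t 13.68
rod [659.8   95.29  -2.    89.61] minus expected: along -0.1 left 0.2 yaw deg -0.9 z 2.6 -8.28 -8.12
exp tip in mould x -90.2 y 0.4 yaw rel 0.18 tip px [[314.9 183.3]]
fit tip in mould x -90.3 y -1.4 yaw rel -0.74 tip px [[314.7 183.7]]
```

View pics/pre2.png

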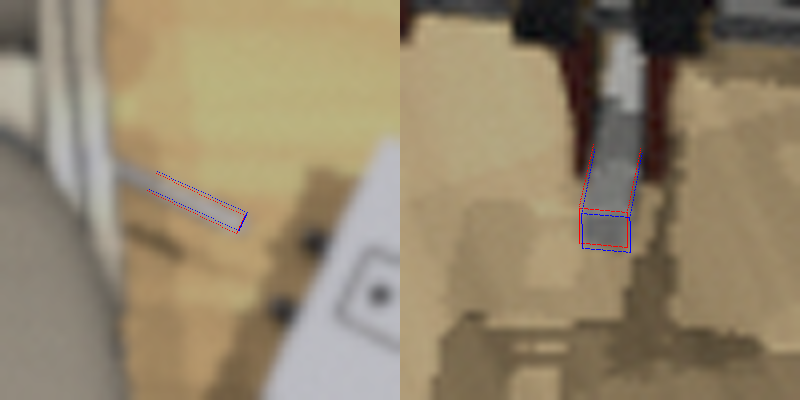

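The fit agrees with the expected pose: tip 0–1.5 mm off the slot's centre line and yaw within 0.7°. I'll lower to slot height and move in gently.

move_arm([
  [[0,0,0.5],0,1],
  [[0,0,0.7],0,1],
  [[0,0,0.6],0,1],
  [[0,0,0.3],0,1],
  [[0,0,0],0,1],
  [[-0.3,0,0],0,1],
  [[-0.3,0,0],0,1],
  [[-0.3,0,0],0,1],
  [[-0.2,0,0],0,1],
  [[-0.2,0,0],0,1],
  [[-0.2,0,0],0,1],
  [[-0.2,0,0],0,1],
  [[0,0,0],0,1],
])

```text
t: 14.77
ee_pos: [641.8, 55.0, -9.0]
orientation: [-2.632, -1.716, 0.001]
ft_force: [-0.4, -0.0, -2.0]
width: 17.9
grasp_force: 30.0
```

move_arm([
  [[-0.2,0,0],0,1],
  [[-0.2,0,0],0,1],
  [[-0.2,0,0],0,1],
  [[0,0,0],0,1],
])

```text
t: 15.1
ee_pos: [635.6, 41.4, -9.3]
orientation: [-2.631, -1.716, 0.001]
ft_force: [0.1, 0.0, -1.7]
width: 17.8
grasp_force: 30.0
```

move_arm([
  [[-0.15,0,0],0,1],
  [[-0.15,0,0],0,1],
  [[-0.1,0,0],0,1],
  [[0,0,0],0,1],
])

```text
t: 15.43
ee_pos: [633.5, 34.4, -8.6]
orientation: [-2.632, -1.715, -0.005]
ft_force: [2.6, 7.3, -1.9]
width: 17.6
grasp_force: 30.0
```

move_arm([
  [[-0.1,0,0],0,1],
  [[-0.1,0,0],0,1],
  [[-0.1,0,0],0,1],
  [[-0.05,0,0],0,1],
  [[0,0,0],0,1],
])

```text
t: 15.85
ee_pos: [630.2, 26.8, -8.6]
orientation: [-2.632, -1.715, -0.006]
ft_force: [2.9, 8.8, -1.2]
width: 17.7
grasp_force: 30.0
```

move_arm([
  [[-0.05,0,0],0,1],
  [[-0.05,0,0],0,1],
  [[0,0,0],0,1],
])

```text
t: 16.1
ee_pos: [629.2, 24.6, -8.6]
orientation: [-2.632, -1.716, -0.006]
ft_force: [2.6, 8.8, -1.2]
width: 17.6
grasp_force: 30.0
```

move_arm([
  [[-0.05,0,0],0,1],
  [[-0.05,0,0],0,1],
  [[0,0,0],0,1],
])

```text
t: 16.35
ee_pos: [628.7, 22.8, -8.4]
orientation: [-2.632, -1.715, -0.008]
ft_force: [3.6, 12.8, -1.3]
width: 17.4
grasp_force: 30.0
```

move_arm([
  [[-0.05,0,0],0,1],
  [[-0.05,0,0],0,1],
  [[0,0,0],0,1],
])

```text
t: 16.6
ee_pos: [629.3, 22.4, -7.8]
orientation: [-2.633, -1.713, -0.014]
ft_force: [6.7, 22.1, -1.6]
width: 17.7
grasp_force: 30.1
```

move_arm([
  [[-0.04,0,0],0,1],
  [[0,0,0],0,1],
  [[0,0,0],0,1],
])

```text
t: 16.85
ee_pos: [629.4, 22.3, -7.7]
orientation: [-2.633, -1.713, -0.016]
ft_force: [7.9, 25.8, -1.6]
width: 18.0
grasp_force: 30.1
```

move_arm([
  [[0.14,0,0],0,1],
  [[0.3,0,0],0,1],
  [[0.4,0,0],0,1],
  [[0.4,0,0],0,1],
  [[0.4,0,0],0,1],
  [[0.4,0,0],0,1],
  [[0.4,0,0],0,1],
  [[0.4,0,0],0,1],
  [[0.4,0,0],0,1],
  [[0.15,0,0],0,1],
  [[0,0,-0.5],0,1],
  [[0,0,-0.8],0,1],
  [[0,0,-1],0,1],
  [[0,0,-0.7],0,1],
  [[0,0,-0.4],0,1],
  [[0,0,0],0,1],
  [[0,0,0],0,1],
])

```text
t: 18.27
ee_pos: [659.4, 94.6, 76.4]
orientation: [2.631, 1.716, 0.001]
ft_force: [-0.0, 0.3, -1.5]
width: 17.7
grasp_force: 30.0
```

Run:
```python
from h import *
s=Cam("side"); go((494,271.4,75.9),np.radians(88.2))
p=np.array([572.4,-101.5,-1.988])
g=lambda c,P:np.mean(np.sqrt(map_coordinates(c.G,c.proj(P).T[::-1],order=1)))
for z in range(78,108,2): print(z,round(g(s,place(segs(T(z)),p)),2),end="; ")
I=cv2.resize(s.img[140:240,250:350],None,fx=6,fy=6,interpolation=cv2.INTER_CUBIC);cv2.imwrite("pics/ej.png",I[:,:,::-1])
```

```text
pos [658.7  94.6  75.4] yaw 66.23 tilt 0.06 shift [ 3.82 -8.88 -0.02] turn -4.39 w 17.8 gf 30.0 F [-0.1  0.1 -1.3] t 18.32
78 4.4; 80 4.24; 82 4.18; 84 4.17; 86 4.11; 88 4.13; 90 4.13; 92 4.17; 94 4.4; 96 4.55; 98 4.71; 100 4.81; 102 4.66; 104 4.54; 106 4.66;
```

View pics/ej.png

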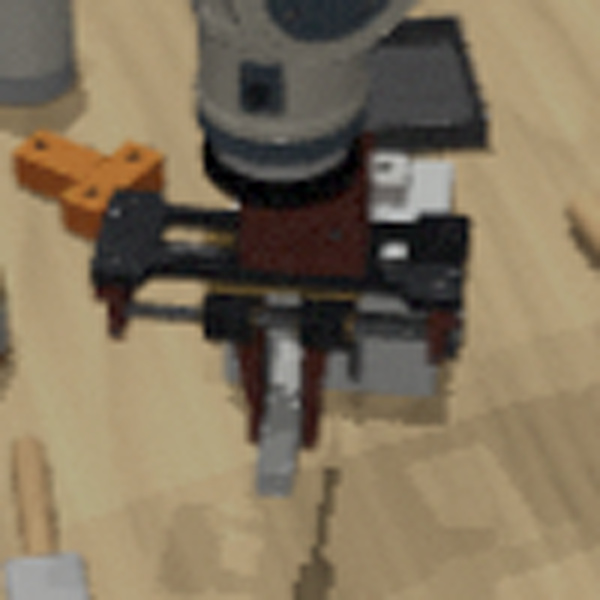

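The edge score peaks at z = 100, so the casting is fully up, and its white top shows proud of the mould. I'll now retrace the path and put the rod back.

move_arm([
  [[0,-0.3,0],0,1],
  [[0.2,-0.6,0],0,1],
  [[0.2,-0.8,0],0,1],
  [[0.4,-1,0],0,1],
  [[0.5,-1,0],0,1],
  [[0.5,-1,0],0,1],
  [[0.5,-1,0],0,1],
  [[0.5,-1,0],0,1],
  [[0.4,-1,0],0,1],
  [[0.4,-0.8,0],0,1],
  [[0.2,-0.4,0],0,1],
  [[0,0,0],-0.4,1],
  [[0,0,0],-0.8,1],
  [[0,0,0],-0.8,1],
  [[0,0,0],-0.8,1],
  [[0,0,0],-0.8,1],
  [[0,0,0],-0.8,1],
  [[0,0,0],0,1],
  [[0,0,0],0,1],
])

```text
t: 19.9
ee_pos: [493.4, 271.2, 75.4]
orientation: [-2.257, -2.185, 0.001]
ft_force: [-1.0, -0.9, -1.9]
width: 17.8
grasp_force: 30.0
```

Run:
```python
from h import *
go((494,271.4,0.9),np.radians(88.24))
```

```text
pos [493.4 271.2  75.4] yaw 88.13 tilt 0.05 shift [0.01 0.03 2.98] turn -0.02 w 17.8 gf 30.0 F [-1.  -0.9 -1.9] t 19.9
```

move_arm([
  [[0,0,0.5],0,1],
  [[0,0,0.7],0,1],
  [[0,0,0.6],0,1],
  [[0,0,0.5],0,1],
  [[0,0,0.3],0,1],
  [[0,0,0.2],0,1],
  [[0,0,0.1],0,1],
  [[0,0,0.1],0,1],
  [[0,0,0],0,1],
  [[0,0,0],0,1],
])

```text
t: 20.73
ee_pos: [494.5, 271.7, 1.4]
orientation: [2.255, 2.187, 0.002]
ft_force: [-0.2, 0.8, -1.2]
width: 17.8
grasp_force: 30.0
```

move_arm([
  [[0,0,0.02],0,1],
  [[0,0,0],0,0.75],
  [[0,0,0],0,0.6],
  [[0,0,0],0,0.4],
  [[0,0,0],0,0],
  [[0,0,0],0,0],
  [[0,0,0],0,0],
  [[0,0,0],0,0],
  [[0,0,0],0,0],
  [[0,0,-0.3],0,0],
  [[0,0,-0.6],0,0],
  [[0,0,-1],0,0],
  [[0,0,-1],0,0],
  [[0,0,-1],0,0],
  [[0,0,-0.8],0,0],
  [[0,0,-0.5],0,0],
  [[0,0,0],0.8,0],
  [[0,0,0],1,0],
  [[0,0,0],1,0],
  [[0,0,0],1,0],
])

```text
t: 22.4
ee_pos: [494.0, 271.5, 131.1]
orientation: [2.589, 1.779, 0.001]
ft_force: [0.3, -0.1, -0.4]
width: 87.7
grasp_force: 0.0
```

move_arm([
  [[-0.5,0.3,0],0.6,0],
  [[-0.9,0.7,0],0,0],
  [[-1,0.8,0],0,0],
  [[-1,0.8,0],0,0],
  [[-1,0.8,0],0,0],
  [[-1,0.8,0],0,0],
  [[-1,0.8,0],0,0],
  [[-1,0.8,0],0,0],
  [[-1,0.8,0],0,0],
  [[-1,0.8,0],0,0],
  [[-1,0.6,0],0,0],
  [[-1,0.5,0],0,0],
  [[-0.5,0.2,0],0,0],
  [[-0.2,0,0],0,0],
  [[0,0,0],0,0],
  [[0,0,0],0,0],
])

```text
t: 23.73
ee_pos: [571.5, -92.0, 130.4]
orientation: [-2.631, -1.716, 0.0]
ft_force: [-0.5, 0.6, 0.3]
width: 88.1
grasp_force: 0.0
```

Run:
```python
from h import *
go((575.3,-95.3,60),np.radians(66.1)); print(ctrl.grip_depth)
t,s=Cam("top"),Cam("side")
L=[((50,4,44),(125,4,44)),((50,-4,44),(125,-4,44)),((125,-4,44),(125,4,44))]
f8=[(np.array(a,float),np.array(b,float)) for a,b in L]
P=segs(rect(-50,50,-9,9,53)+f8)
for V in ([(t,P),(s,P)],[(t,P)],[(s,P)]):
    p,v=fit(V,np.array([493.5,270.7,-1.602])); print("rod",p.round(2),round(v,2))
tr=segs(rect(-70,70,-60,60,22))
for V in ([(t,tr),(s,tr)],[(t,tr)],[(s,tr)]):
    p,v=fit(V,np.array([487,-311,-1.73+np.pi/2])); print("tray",p.round(2),round(v,2))
# tip detection picture: saved for later view
I=cv2.resize(s.img[110:230,230:390],None,fx=5,fy=5,interpolation=cv2.INTER_CUBIC); o=ctrl.get_obs(); M=R.from_rotvec(o["orientation"]).as_matrix()
for y in (44,-44):
    for x in (-10,10):
        w=s.proj(o["ee_pos"]+M@[x,y,0]+[0,0,28])[0]; cv2.circle(I,tuple(int(q) for q in (w-[230,110])*5+2),2,(255,0,0),-1)
cv2.imwrite("pics/tips.png",I[:,:,::-1])
```

```text
pos [571.5 -92.  130.4] yaw 66.24 tilt 0.03 shift [-0.06  0.19  2.82] turn 0.03 w 88.1 gf 0.0 F [-0.5  0.6  0.3] t 23.73
18.700000000000003
rod [494.35 270.79  -1.61] -11.69
rod [493.09 271.21  -1.6 ] -5.62
rod [495.03 269.84  -1.61] -6.19
tray [ 4.8796e+02 -3.1037e+02 -1.7000e-01] -12.24
tray [ 4.8596e+02 -3.0998e+02 -1.7000e-01] -6.79
tray [ 4.9441e+02 -3.1011e+02 -1.1000e-01] -6.38
```

View pics/tips.png

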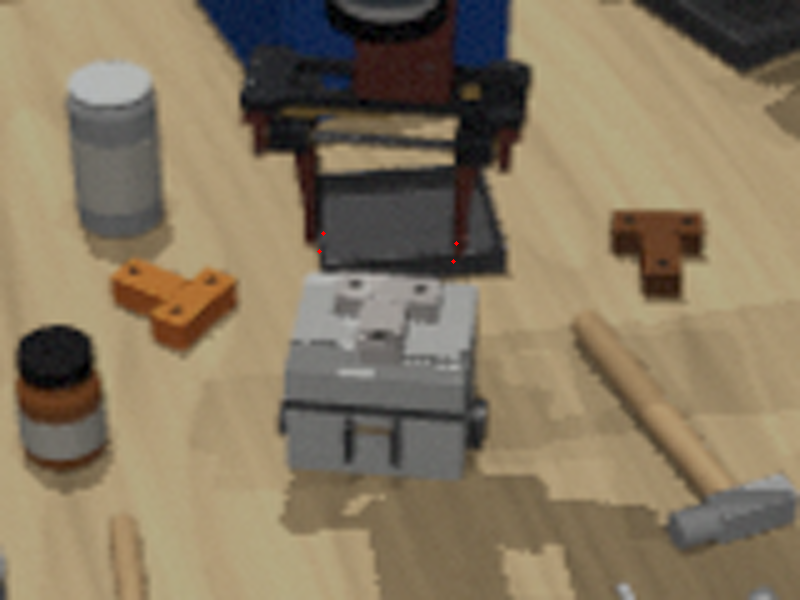

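The rod is back in its cradle (fit within 1 mm), and the casting stands proud, its top near crop (385,310). The fingertips are 28–33 mm above the reported TCP, so I'll touch the mould face gently with the open fingers to find its height.

move_arm([
  [[-0.06,0.2,0],0,0],
  [[0,0,0.6],0,0],
  [[0,0,0.8],0,0],
  [[0,0,0.6],0,0],
  [[0,0,0.3],0,0],
  [[0,0,0.2],0,0],
  [[0,0,0],0,0],
  [[0,0,0],0,0],
])

```text
t: 24.5
ee_pos: [576.3, -96.1, 68.2]
orientation: [2.631, 1.717, 0.0]
ft_force: [0.1, -0.4, 0.1]
width: 87.6
grasp_force: 0.0
```

move_arm([
  [[0,0,0.08],0,0],
  [[0,0,0.08],0,0],
  [[0,0,0],0,0],
])

```text
t: 24.75
ee_pos: [576.1, -96.4, 64.2]
orientation: [2.631, 1.716, 0.001]
ft_force: [0.2, 0.2, 0.0]
width: 87.6
grasp_force: 0.0
```

move_arm([
  [[0,0,0.08],0,0],
  [[0,0,0],0,0],
])

```text
t: 24.92
ee_pos: [575.9, -96.4, 61.8]
orientation: [2.631, 1.717, 0.0]
ft_force: [0.0, 0.5, -0.8]
width: 87.8
grasp_force: 0.0
```

move_arm([
  [[0,0,0.08],0,0],
  [[0,0,0],0,0],
])

```text
t: 25.08
ee_pos: [575.8, -96.3, 59.6]
orientation: [-2.631, -1.716, 0.0]
ft_force: [-0.7, -0.2, -0.3]
width: 88.0
grasp_force: 0.0
```

move_arm([
  [[0,0,0.08],0,0],
  [[0,0,0],0,0],
])

```text
t: 25.25
ee_pos: [575.7, -96.3, 57.5]
orientation: [-2.631, -1.716, 0.001]
ft_force: [0.1, 0.0, -0.1]
width: 88.0
grasp_force: 0.0
```

move_arm([
  [[0,0,0.08],0,0],
  [[0,0,0],0,0],
])

```text
t: 25.42
ee_pos: [575.8, -96.3, 55.5]
orientation: [-2.631, -1.716, 0.0]
ft_force: [-0.1, 0.6, -0.3]
width: 87.9
grasp_force: 0.0
```

move_arm([
  [[0,0,0.06],0,0],
  [[0,0,0],0,0],
])

```text
t: 25.58
ee_pos: [575.8, -96.3, 54.1]
orientation: [-2.631, -1.717, 0.0]
ft_force: [-0.4, -0.3, -0.1]
width: 88.3
grasp_force: 0.0
```

move_arm([
  [[0,0,0.06],0,0],
  [[0,0,0],0,0],
])

```text
t: 25.75
ee_pos: [576.1, -96.3, 53.6]
orientation: [2.631, 1.717, 0.0]
ft_force: [-3.3, 1.6, 7.3]
width: 87.6
grasp_force: 3.6
```

move_arm([
  [[0,0,0.06],0,0],
  [[0,0,0],0,0],
])

```text
t: 25.92
ee_pos: [576.1, -96.3, 53.5]
orientation: [2.631, 1.717, 0.0]
ft_force: [-7.3, 1.0, 19.8]
width: 87.9
grasp_force: 10.3
```

move_arm([
  [[0,0,0.06],0,0],
  [[0,0,0],0,0],
])

```text
t: 26.08
ee_pos: [576.1, -96.3, 53.4]
orientation: [2.631, 1.717, 0.0]
ft_force: [-11.0, 2.6, 33.6]
width: 87.6
grasp_force: 17.0
```

Contact came at reported z = 53.6, which is the mould face at z = 85. That puts the fingertips 31.4 mm above the reported value. I'll back off about 2 mm and close.

move_arm([
  [[0,0,-0.1],0,0],
  [[0,0,-0.1],0,0],
  [[0,0,0],0,0],
  [[0,0,0],0,0.3],
  [[0,0,0],0,0.5],
  [[0,0,0],0,0.6],
  [[0,0,0],0,0.7],
  [[0,0,0],0,0.8],
  [[0,0,0],0,1],
  [[0,0,0],0,1],
  [[0,0,0],0,1],
  [[0,0,0],0,1],
  [[0,0,0],0,1],
  [[0,0,0],0,1],
  [[0,0,0],0,1],
  [[0,0,0],0,1],
])

```text
t: 27.42
ee_pos: [574.8, -95.9, 54.7]
orientation: [-2.63, -1.716, 0.002]
ft_force: [-4.9, 1.5, 3.1]
width: 29.9
grasp_force: 30.0
```

move_arm([
  [[0,0,-0.1],0,1],
  [[0,0,-0.1],0,1],
  [[0,0,-0.15],0,1],
  [[0,0,-0.2],0,1],
  [[0,0,-0.3],0,1],
  [[0,0,-0.4],0,1],
  [[0,0,-0.5],0,1],
  [[0,0,-0.4],0,1],
  [[0,0,-0.2],0,1],
  [[0,0,0],0,1],
  [[0,0,0],0,1],
])

```text
t: 28.33
ee_pos: [576.3, -96.4, 114.2]
orientation: [2.63, 1.716, 0.001]
ft_force: [-0.5, -0.2, -1.2]
width: 29.6
grasp_force: 30.0
```

Run:
```python
from h import *
# casting origin wanted at tray centre, casting yaw = tray yaw-90deg ; grip at casting x=-6
a=-0.17-np.pi/2; u=np.array([np.cos(a),np.sin(a)]); g=np.array([487.5,-310.3])-6*u+[.5,.7]
go((g[0],g[1],110),a+np.pi)
```

```text
pos [576.3 -96.4 114.2] yaw 66.24 tilt 0.07 shift [-9.    0.15  0.17] turn -2.8 w 29.6 gf 30.0 F [-0.5 -0.2 -1.2] t 28.33
```

The casting is held: opening 29.6 mm, and the force matches its 1.2 N weight. On to the tray.

move_arm([
  [[-0.3,0,0],0,1],
  [[-0.6,0,0],0,1],
  [[-0.8,0,0],0,1],
  [[-0.9,0,0],0,1],
  [[-0.9,0.1,0],0,1],
  [[-0.9,0,0],0,1],
  [[-0.9,0,0],0,1],
  [[-0.9,0,0],0,1],
  [[-0.9,0,0],0,1],
  [[-0.8,0.05,0],0,1],
  [[-0.6,0,0],0,1],
  [[-0.4,0,0],0,1],
  [[-0.1,0,0],-0.4,1],
  [[0,0,0],-0.8,1],
  [[0,0,0],-0.8,1],
  [[0,0,0],-0.8,1],
  [[0,0,0],0,1],
  [[0,0,0],0,1],
])

```text
t: 29.83
ee_pos: [488.4, -303.6, 113.2]
orientation: [-2.404, -2.022, 0.0]
ft_force: [-0.2, -0.2, -1.4]
width: 29.8
grasp_force: 30.0
```

Run:
```python
from h import *
a=-0.17-np.pi/2; u=np.array([np.cos(a),np.sin(a)]); g=np.array([487.5,-310.3])-6*u+[.5,.7]
go((g[0],g[1],-17.1),a+np.pi)
```

```text
pos [ 488.4 -303.6  113.2] yaw 80.13 tilt 0.05 shift [-0.    0.03  5.21] turn -0.03 w 29.8 gf 30.0 F [-0.2 -0.2 -1.4] t 29.83
```

move_arm([
  [[0,0,0.5],0,1],
  [[0,0,0.7],0,1],
  [[0,0,0.8],0,1],
  [[0,0,0.8],0,1],
  [[0,0,0.7],0,1],
  [[0,0,0.5],0,1],
  [[0,0,0.4],0,1],
  [[0,0,0.3],0,1],
  [[0,0,0.1],0,1],
  [[0,0,0.1],0,1],
  [[0,0,0],0,1],
  [[0,0,0],0,1],
])

```text
t: 30.83
ee_pos: [489.2, -304.0, -8.3]
orientation: [2.402, 2.024, 0.0]
ft_force: [-0.5, 0.3, -1.6]
width: 29.8
grasp_force: 30.0
```

move_arm([
  [[0,0,0.1],0,1],
  [[0,0,0.1],0,1],
  [[0,0,0.05],0,1],
  [[0,0,0],0,1],
])

```text
t: 31.17
ee_pos: [488.6, -303.6, -15.3]
orientation: [-2.402, -2.024, 0.0]
ft_force: [-0.1, -0.3, -2.1]
width: 29.9
grasp_force: 30.0
```

move_arm([
  [[0,0,0.04],0,1],
  [[0,0,0],0,1],
])

```text
t: 31.33
ee_pos: [488.7, -303.8, -16.2]
orientation: [-2.402, -2.024, -0.0]
ft_force: [0.3, 0.3, -1.9]
width: 29.5
grasp_force: 30.0
```

move_arm([
  [[0,0,0.04],0,1],
  [[0,0,0],0,1],
])

```text
t: 31.5
ee_pos: [488.9, -303.8, -16.9]
orientation: [2.402, 2.024, 0.0]
ft_force: [-0.2, 0.9, 2.2]
width: 29.6
grasp_force: 30.0
```

The casting is touching the tray floor. I'll release it and withdraw.

move_arm([
  [[0,0,0.01],0,0.65],
  [[0,0,0],0,0.5],
  [[0,0,0],0,0.4],
  [[0,0,0],0,0.3],
  [[0,0,0],0,0.3],
  [[0,0,0],0,0.3],
  [[0,0,0],0,0.3],
  [[0,0,-0.2],0,0.3],
  [[0,0,-0.5],0,0.3],
  [[0,0,-0.8],0,0.3],
  [[0,0,-1],0,0.3],
  [[0,0,-1],0,0.3],
  [[0,0,-1],0,0.3],
  [[0,0,-0.8],0,0.3],
  [[0,0,-0.4],0,0.3],
  [[-1,0,0],0,0.3],
  [[-1,0,0],0,0.3],
  [[-1,0,0],0,0.3],
  [[-1,0,0],0,0.3],
  [[-1,0,0],0,0.3],
])

```text
t: 33.17
ee_pos: [467.1, -427.8, 125.4]
orientation: [-2.402, -2.025, 0.0]
ft_force: [-0.6, 0.8, -0.8]
width: 61.3
grasp_force: 0.0
```

move_arm([
  [[-1,0,0],0,0.3],
  [[-1,0,0],0,0.3],
  [[-1,0,0],0,0.3],
  [[-0.5,0,0],0,0.3],
  [[0,0,0],0,0.3],
  [[0,0,0],0,0.3],
])

```text
t: 33.67
ee_pos: [452.3, -512.7, 124.8]
orientation: [-2.403, -2.023, -0.0]
ft_force: [-0.0, 0.1, -0.2]
width: 61.9
grasp_force: 0.0
```

Run:
```python
from h import *
t,s=Cam("top"),Cam("side"); o=ctrl.get_obs(); print(o["t"],o["ee_pos"],o["width"],o["ft_force"])
p0=np.array([487.5,-310.3,-0.17-np.pi/2])
for nm,V in (("b",lambda z:[(t,z),(s,z)]),("t",lambda z:[(t,z)]),("s",lambda z:[(s,z)])):
    p,v=fit(V(segs(T(28))),p0); print(nm,p.round(2),round(v,2), [round(fit(V(segs(T(z))),p0)[1],2) for z in (22,34,40)] if nm=="b" else "")
for c in ("top","side"):
    for n in ("casting","rod","tray"): print(c,n,[(round(b["p"],2),np.round(b["rect"]).tolist()) for b in cams.boxes_of(c,n)[:4]])
print(t.proj([*p0[:2],28]),s.proj([*p0[:2],28]))
```

```text
33.7667 [ 452.77852627 -511.6382424   124.88518664] 61.55434817471822 [ 0.63577428  1.07168571 -0.57596658]
b [ 487.58 -309.42   -1.74] -13.37 [np.float64(-13.37), np.float64(-12.53), np.float64(-12.24)]
t [ 486.2  -309.67   -1.74] -7.2 
s [ 489.87 -308.16   -1.74] -6.48 
top casting [(0.86, [387.0, 169.0, 26.0, 27.0]), (0.67, [401.0, 227.0, 30.0, 20.0]), (0.6, [375.0, 281.0, 30.0, 22.0]), (0.19, [339.0, 194.0, 44.0, 47.0])]
top rod [(0.72, [165.0, 255.0, 42.0, 21.0]), (0.57, [240.0, 221.0, 55.0, 13.0])]
top tray [(0.93, [403.0, 225.0, 43.0, 48.0]), (0.54, [239.0, 218.0, 50.0, 10.0])]
side casting [(0.69, [310.0, 155.0, 14.0, 11.0]), (0.66, [364.0, 161.0, 16.0, 19.0]), (0.56, [264.0, 173.0, 25.0, 15.0])]
side rod [(0.88, [440.0, 308.0, 54.0, 41.0]), (0.69, [366.0, 249.0, 27.0, 45.0])]
side tray [(0.93, [312.0, 154.0, 41.0, 24.0])]
[[401.08641529 223.85920319]] [[311.41339795 150.92443257]]
```

The casting lies flat and centred in the tray: the fit gives (487.6, -309.4), and the network finds it there in both views. The rod is in its cradle and the robot is clear of everything.

```bash
python3 -c "
from workcell import ctrl
print(ctrl.close_job())"
```

```text
the job is handed in; nothing more can be done
None
```

I pushed the tab to its stop so the casting rose fully, put the rod back in its cradle, laid the casting flat and same face up in the steel tray, and handed the job in at about 34 s; the first grasp closed above the rod and was repeated lower, and the verdict isn't shown to me.

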